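# Set the hold-down clearance of the loaded lane of a slide-through jig

## Robot

A 6-joint arm with a two-finger parallel gripper is mounted at the origin on a cart in front of the work surface, level with it; the furniture and walls round the work are solid. World frame = base frame: x ahead of the robot, y to its left, z up, the work surface at z = 0. Lengths are in m, angles in degrees, forces in N, time in s.
With the tool pointing down it reaches from about 0.35 to 0.95 m from the base axis. Payload 17.4 kg.
Tool frame: the origin (TCP) lies midway between the tips of the shut fingers; the grasp point (between the pads) lies 19 mm behind it; z points along the fingers, x is the direction in which the jaws open and shut, and the axes are right-handed (so a half turn about z gives the same grasp; the last joint's range is limited). The gripper opens to 93 mm and grips with 3 to 60 N. Pads are 15 mm wide; open, the fingers measure 128 mm over their backs; the gripper's body (75 mm by 188 mm) begins 65 mm behind the grasp point.
Start: joints at [63.61, 6.646, 82.598, -0, 90.757, -2.166], TCP at [0.277, 0.616, 0.219] pointing down, gripper open.
Joint ranges: [-162.19, 162.19], [-47.58, 125.68], [4.15, 143.07], [-65.23, 245.23], [0.69, 171.88], [-170.13, 170.13]. Speed limits (degrees/s): [108.29, 108.29, 127.2, 180, 180, 180].

## Interface

Orientations are given as a 3x3 rotation matrix whose columns are the frame's x, y, z axes.
In Python, from workcell import status, eyes, hand_in, nets gives the robot as it stands. The module is installed in compiled form; this text tells all that it offers.
- The arm moves only by the tool drive_tool, never from a script. Its argument "moves" is a list of rows, each an object of numbers: "x", "y", "z": the shift along the world's x, y, z in m; "yaw": the turn about the world's z in degrees. In form: [{"x": .., "y": .., "z": .., "yaw": ..}, ...]. A call has 1 to 20 rows; each row is the pose to reach, as a shift and turn from the pose commanded when the call began; what a row does not reach only later rows make up. A row lasts 1/10 s, in which the tool goes at most 50 mm and 8.59 degrees, less where a joint would pass 70% of its speed; a pose out of reach is approached as far as the arm can. A call with a gripper value outside its range is refused whole. "grip" is the opening in per cent of the stroke, from 0 (shut) to 100 (fully open), set as the call begins (left out, the last holds). The fingers move at their own pace and stop on an object; "force" is the grip in N (left out, the last holds). Time passes only in rows, so rows that repeat a pose let the fingers close. It gives the time, the measured TCP pose, the force and the opening at its end, in the units of the state.
- status.get_obs(): the state, without advancing time (a new reading comes with each control period).
- eyes.get_image(name): name is "scene" or "top" or "wrist"; returns (picture, depth): 384x512x3 uint8, red, green, blue; 384x512 float32, m along the optical axis (not along the pixel's ray), 0 where there is no reading.
- eyes.camera_info(name): a dict with "camera_matrix" (3x3 intrinsics, pixels), "world_from_camera" (4x4, takes a point from camera to world coordinates); the wrist camera has in their place "tool_from_camera" (4x4, takes a point from camera to tool coordinates, whose origin is the TCP and whose axes are the tool frame's). Camera axes: x right, y up, looking along -z (the intrinsics and any distortion apply to the point x, -y, -z); pixel columns grow to the right and rows downward; lengths in m; the calibration is good to about 2 mm. A picture is of the moment at which its call begins: read the wrist's pose just before it. camera_info takes no time and is no camera call.
- hand_in(): hands the job in, once; it reports no verdict.
Trained networks look in the newest picture that a camera, given by its name, has taken for a name from the list of things; names that differ only in an ending like _2 or _b are one class to them, and where a whole thing is asked for, a point or a joint stands for the part that bears it (a point fixed in the world has none). Each returns a list of dicts, best first, with "score" (0 to 1); they miss things now and then, are a little off and sometimes report something else, mostly with a low value. They report only what shows in the picture. A call takes as long as a camera call. They do not tell look-alikes from the thing itself.
- nets.look_for(camera, name): "pixel" ([column, row] in pixels, amid what is visible of it).
- nets.landmark_of(camera, name): "pixel" ([column, row] in pixels: a listed point, or the origin of a listed thing).
The state is a dict: "t": time; "joint_pos": joint angles; "qvel": joint speeds; "joint_torque": joint torques, N m; "ee_pos": TCP position; "tcp_rot": TCP orientation; "contact_force": force on the tool from outside, world axes, zero at the start; "ft_torque": the same for the moment, N m; "finger_gap": finger opening in m.
Only numpy, scipy, OpenCV 4.12 (cv2) and the standard library are available. Lean on these libraries where they do the work, as an engineer would, in place of code of your own. Each camera call takes 0.05 s, during which the arm holds its last target. There are 200 camera calls.

## Task

One lane of the two-lane jig holds the finned heat sink, the other a circuit board: on the heat sink's lane, turn the wing screw down (clockwise) until its pad seats firmly on the heat sink and the screw stops, then back it off a quarter turn so that the heat sinks can slide under the pad. Finish while still gripping that wing screw, holding it still at that setting so that I can nip up its lock nut. Leave the heat sink and the board where they lie, do not turn the board's screw, and do not disturb the things lying about.

Things in the scene. Friction and masses are not known exactly. Their poses are not given: they have to be found in the camera images.
- jig: two-lane metal jig with dark base plate and grey bridge, fixed on the worktop: base plate 120 x 222 x 12 mm, above it a bridge 30 mm deep (jig x) across both lanes, its top 70 mm above the worktop, a boss and hex lock nut (20 mm across) under each wing up to 82 mm. Origin: centre of the underside; x runs along the lanes, away from the robot at yaw 0, y across them to the left, z up.
- lane_a (a point): middle of the floor of the left lane (jig +y side, 50 mm from the jig's centre line), on the base plate straight under the axis of joint screw_a. Each lane is 48 mm wide between low rails.
- lane_b (a point): the same for the right lane (jig -y side), under the axis of joint screw_b.
- wing_a (a point): wing screw of the left (jig +y) lane: flat bright steel wing head 49 mm long, 12 mm thick, 32 mm high on a vertical screw through the bridge. This point is on the screw's axis in the middle of the wing head, 14 mm below the top of the wings; the wings reach from 18 mm below it to 14 mm above it (a dip of 7.5 mm between the wings in the middle). Its x axis points along the wings, y across their 12 mm thickness, z up. Take it from above, across the thickness.
- screw_a (a joint): turn of the left (jig +y) wing screw in rad: 0 = seated (hard stop, the pad then presses on the top of a heat sink in its lane), grows as it is backed off counter-clockwise seen from above; clockwise from above runs it down. At 0 the wings lie along the jig's x; right-hand thread, 2 mm of rise per turn. Starts 1.9 to 3.4 rad off the seat. Stiff enough (about 0.06 N m) to stay where it is left.
- wingtip_a (a point): end of one wing of the left (jig +y) wing screw, 24.5 mm from its axis along the wings.
- spindle_a: steel spindle of the left (jig +y) screw with its round swivel pad (20 mm), which goes up and down with the screw but does not turn; it carries the wing head. Origin: middle of the pad's lower face.
- wing_b (a point): wing screw of the right (jig -y) lane: flat bright steel wing head 49 mm long, 12 mm thick, 32 mm high on a vertical screw through the bridge. This point is on the screw's axis in the middle of the wing head, 14 mm below the top of the wings; the wings reach from 18 mm below it to 14 mm above it (a dip of 7.5 mm between the wings in the middle). Its x axis points along the wings, y across their 12 mm thickness, z up. Take it from above, across the thickness.
- screw_b (a joint): turn of the right (jig -y) wing screw in rad: 0 = seated (hard stop, the pad then presses on the top of a heat sink in its lane), grows as it is backed off counter-clockwise seen from above; clockwise from above runs it down. At 0 the wings lie along the jig's x; right-hand thread, 2 mm of rise per turn. Starts 1.9 to 3.4 rad off the seat. Stiff enough (about 0.06 N m) to stay where it is left.
- wingtip_b (a point): end of one wing of the right (jig -y) wing screw, 24.5 mm from its axis along the wings.
- spindle_b: steel spindle of the right (jig -y) screw with its round swivel pad (20 mm), which goes up and down with the screw but does not turn; it carries the wing head. Origin: middle of the pad's lower face.
- heat_sink_mid (a point): centre of the pale finned metal heat sink, 60 mm long, 42 mm wide, 26 mm high, fins up, lying loose along one of the two lanes under the pad (13 mm above its underside).
- board_mid (a point): centre of the small green circuit board, 62 x 45 x 12 mm, lying loose along the other lane (6 mm above its underside); the pad there is well above it.
- wrench: open-end wrench, 146 mm, lying in front of the jig; origin at the middle of its underside. A bystander.
- marker: marker pen, 136 mm, to the right of the jig; origin under its middle. A bystander.
- toroid: wound ring choke, 48 mm across, 16 mm high, to the left of the jig; origin under its middle. A bystander.
- usb_stick: memory stick, 54 mm, to the left of the jig; origin under its middle. A bystander.
- tape_measure: tape measure, 34 x 68 x 60 mm, standing behind the jig; origin under its middle. A bystander.
Not all that is in view belongs to the job. Of the things that look like the part that bears heat_sink_mid, the larger one is meant.

How it is judged (in metres and radians):
On the way:
1. the screw over the heat sink is turned down until it seats: within 0.07 rad of its stop, the pad pressing on the heat sink (((horizontal distance between heat_sink_mid and lane_a below 0.03 m and value of joint screw_a below 0.07 rad and contact force between spindle_a and heat_sink above 0.5 N) or (horizontal distance between heat_sink_mid and lane_b below 0.03 m and value of joint screw_b below 0.07 rad and contact force between spindle_b and heat_sink above 0.5 N))), for 0.2 s.
At the end, for the whole second after the job is handed in: The wing screw over the heat sink rests 90 degrees (15 either way) backed off from its seat, pad not pressing, fingers still gripping its wing head; the other screw's wingtip moved under 6 mm, heat sink and board under 12 mm (((horizontal distance between heat_sink_mid and lane_a below 0.03 m and value of joint screw_a between 1.3108 and 1.8308 rad and velocity of joint screw_a between -0.05 and 0.05 rad/s and contact force between the fingers and spindle_a above 2 N and contact force between spindle_a and heat_sink below 0.2 N and distance of wingtip_b from where it was at the start of the episode below 0.006 m) or (horizontal distance between heat_sink_mid and lane_b below 0.03 m and value of joint screw_b between 1.3108 and 1.8308 rad and velocity of joint screw_b between -0.05 and 0.05 rad/s and contact force between the fingers and spindle_b above 2 N and contact force between spindle_b and heat_sink below 0.2 N and distance of wingtip_a from where it was at the start of the episode below 0.006 m)) and distance of each of heat_sink_mid, board_mid from where it was at the start of the episode below 0.012 m); the arm keeps its last pose, push and grip.
It fails at once if the screw over the circuit board is turned ((horizontal distance between heat_sink_mid and lane_a below 0.03 m and distance of wingtip_b from where it was at the start of the episode above 0.008 m) or (horizontal distance between heat_sink_mid and lane_b below 0.03 m and distance of wingtip_a from where it was at the start of the episode above 0.008 m)).
It fails at once if the heat sink or the board is pushed out of place (15 mm) (distance of any of heat_sink_mid, board_mid from where it was at the start of the episode above 0.015 m).
It fails at once if a thing lying about is moved by more than 25 mm (distance of any of wrench, marker, toroid, usb_stick, tape_measure from where it was at the start of the episode above 0.025 m).
It also fails if it takes over 72 s, if anything falls off the work surface, if the arm or the gripper's body presses on something with over 40 N, if the wrist force passes 120 N, or if a joint passes its speed limit or range.

## Working session

There is one attempt and no reset: what is moved stays moved. The work goes in short steps, Python scripts to look and compute and a tool call to move; the robot and the scene stay as the last step left them, time stands still between calls to the robot, and variables do not carry over. Pictures are saved under pics/ and viewed, about 8 in all and at most 12, crops included, and the job is handed in when it is done.

Besides the shell and the picture viewer there is one more tool, called in YAML: its name, and indented under it one key for each argument. drive_tool: Moves the arm, as the interface text tells. Its arguments: {"type":"object","properties":{"moves":{"type":"array"},"grip":{"type":"number"},"force":{"type":"number"}},"required":["moves"]}

```bash
mkdir -p pics; cat > h.py <<'E'
import numpy as np, cv2
from workcell import status, eyes, nets
def T(cam):
    i=eyes.camera_info(cam); K=np.array(i["camera_matrix"])
    if "world_from_camera" in i: M=np.array(i["world_from_camera"])
    else:
        o=status.get_obs(); W=np.eye(4); W[:3,:3]=o["tcp_rot"]; W[:3,3]=o["ee_pos"]; M=W@np.array(i["tool_from_camera"])
    return K,M
def world(K,M,px,d):
    r=np.linalg.inv(K)@[px[0],px[1],1]; p=r*d
    return (M@[p[0],-p[1],-p[2],1])[:3]
def onz(K,M,px,z):
    a=world(K,M,px,0.0); b=world(K,M,px,1.0); return a+(b-a)*(z-a[2])/(b[2]-a[2])
E
python3 - <<'E'
from h import *
o=status.get_obs(); print(o["t"],o["ee_pos"],o["finger_gap"],np.round(o["tcp_rot"],2).tolist())
for c in("top","scene"):
    im,d=eyes.get_image(c); cv2.imwrite(f"pics/{c}0.png",im[...,::-1]); K,M=T(c)
    print(c,M[:3,3].round(3),K[0,0])
    for n in("jig","lane_a","lane_b","wing_a","wing_b","wingtip_a","wingtip_b","heat_sink_mid","board_mid","wrench","marker","toroid","usb_stick","tape_measure"):
        for r in nets.landmark_of(c,n)[:3]:
            p=r["pixel"]; dd=d[int(p[1]),int(p[0])]
            print(n,round(r["score"],2),np.round(p,1),world(K,M,p,dd).round(3))
E
```

```text
0.0 [0.27687146 0.61537193 0.21787396] 0.09321644054252051 [[0.41, 0.91, -0.0], [0.91, -0.41, -0.0], [-0.0, -0.0, -1.0]]
top [0.501 0.07  1.089] 484.6709557501955
jig 0.86 [241.1 227.6] [0.534 0.065 0.077]
lane_a 0.73 [215.1 232.7] [0.521 0.117 0.112]
lane_a 0.72 [262.6 223.1] [0.543 0.022 0.111]
lane_b 0.73 [215.1 232.7] [0.521 0.117 0.112]
lane_b 0.72 [262.6 223.1] [0.543 0.022 0.111]
wing_a 0.58 [267.6 224.8] [0.54  0.012 0.111]
wing_a 0.56 [216.8 230.1] [0.527 0.114 0.112]
wing_b 0.58 [267.6 224.8] [0.54  0.012 0.111]
wing_b 0.56 [216.8 230.1] [0.527 0.114 0.112]
wingtip_a 0.64 [258.  230.9] [0.527 0.031 0.118]
wingtip_a 0.43 [220.2 241.6] [0.504 0.106 0.119]
wingtip_b 0.64 [258.  230.9] [0.527 0.031 0.118]
wingtip_b 0.43 [220.2 241.6] [0.504 0.106 0.119]
heat_sink_mid 0.82 [259.9 225.3] [0.54  0.026 0.077]
board_mid 0.61 [262.3 226.4] [0.536 0.022 0.117]
board_mid 0.48 [217.5 230.9] [0.525 0.112 0.112]
board_mid 0.46 [164.7 223.7] [ 0.541  0.235 -0.001]
wrench 0.57 [215.  230.2] [0.526 0.117 0.116]
wrench 0.49 [232.9 282.1] [0.416 0.079 0.009]
wrench 0.47 [255.8 230. ] [0.53  0.
[... 884 characters left out ...]
0.112 0.111]
wing_b 0.25 [223.6 202. ] [0.535 0.117 0.012]
wingtip_a 0.72 [248.8 201.7] [0.522 0.023 0.111]
wingtip_a 0.6 [214.  188.1] [0.502 0.106 0.111]
wingtip_b 0.72 [248.8 201.7] [0.522 0.023 0.111]
wingtip_b 0.6 [214.  188.1] [0.502 0.106 0.111]
heat_sink_mid 0.64 [273.3 158.7] [0.724 0.108 0.015]
heat_sink_mid 0.51 [257.7 220.4] [0.535 0.009 0.034]
board_mid 0.53 [221.1 203.3] [0.526 0.117 0.016]
wrench 0.62 [201.2 248.2] [ 0.412  0.077 -0.   ]
marker 0.61 [302.3 245. ] [ 0.558 -0.103  0.013]
toroid 0.6 [193.1 180.2] [0.536 0.223 0.015]
usb_stick 0.64 [175.6 198.7] [0.47  0.221 0.006]
usb_stick 0.58 [235.4 216.4] [0.518 0.064 0.018]
tape_measure 0.74 [260.6 183.1] [0.623 0.071 0.037]
```

View pics/top0.png

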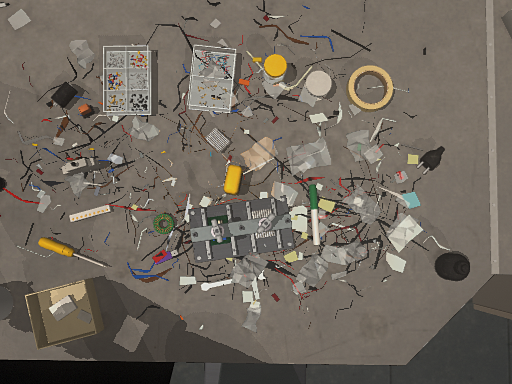

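View pics/scene0.png

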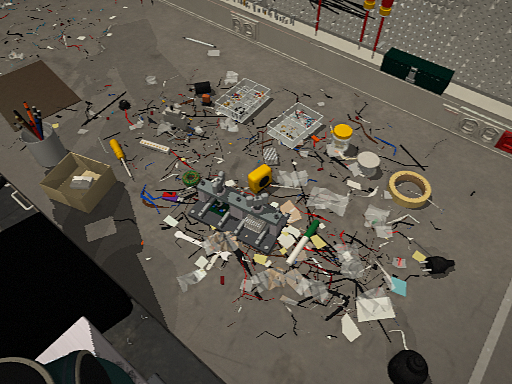

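The heat sink is in the right lane (b), with the green board in the left. I'll move over the jig for a wrist view.

drive_tool:
  moves:
    - {"x": 0.02, "y": -0.04, "z": 0.02}
    - {"x": 0.04, "y": -0.08, "z": 0.04}
    - {"x": 0.06, "y": -0.12, "z": 0.06}
    - {"x": 0.08, "y": -0.16, "z": 0.08}
    - {"x": 0.1, "y": -0.2, "z": 0.09}
    - {"x": 0.12, "y": -0.24, "z": 0.09}
    - {"x": 0.14, "y": -0.28, "z": 0.09}
    - {"x": 0.15, "y": -0.32, "z": 0.09}
    - {"x": 0.16, "y": -0.36, "z": 0.09}
    - {"x": 0.17, "y": -0.4, "z": 0.09}
    - {"x": 0.18, "y": -0.44, "z": 0.09}
    - {"x": 0.19, "y": -0.48, "z": 0.09}
    - {"x": 0.2, "y": -0.52, "z": 0.09}
    - {"x": 0.2, "y": -0.55, "z": 0.09}
    - {"x": 0.2, "y": -0.57, "z": 0.09}
    - {"x": 0.2, "y": -0.57, "z": 0.09}
    - {"x": 0.2, "y": -0.57, "z": 0.09}
    - {"x": 0.2, "y": -0.57, "z": 0.09}

```text
invalid input
```

```bash
python3 - <<'E'
from h import *
o=status.get_obs(); print(o["t"],o["ee_pos"],np.round(o["tcp_rot"],2).tolist(),o["joint_pos"],o["contact_force"])
K,M=T("wrist"); im,d=eyes.get_image("wrist"); cv2.imwrite("pics/w1.png",im[...,::-1])
np.savez("w1.npz",im=im,d=d,K=K,M=M); print(M.round(3))
for n in("lane_b","wing_b","wingtip_b","heat_sink_mid","board_mid","jig"):
    for r in nets.landmark_of("wrist",n)[:3]:
        p=r["pixel"]; print(n,round(r["score"],2),np.round(p,1),world(K,M,p,d[int(p[1]),int(p[0])]).round(3))
E
```

```text
1.5 [0.27696397 0.61557352 0.2186757 ] [[0.41, 0.91, 0.0], [0.91, -0.41, 0.0], [0.0, -0.0, -1.0]] [ 6.36105456e+01  6.64432986e+00  8.25970199e+01  3.05423953e-04
  9.07556636e+01 -2.16653353e+00] [-0.25606334 -1.01725073 -0.03538333]
[[ 0.409 -0.87  -0.277  0.201]
 [ 0.913  0.39   0.123  0.65 ]
 [ 0.001 -0.303  0.953  0.384]
 [ 0.     0.     0.     1.   ]]
```

View pics/w1.png

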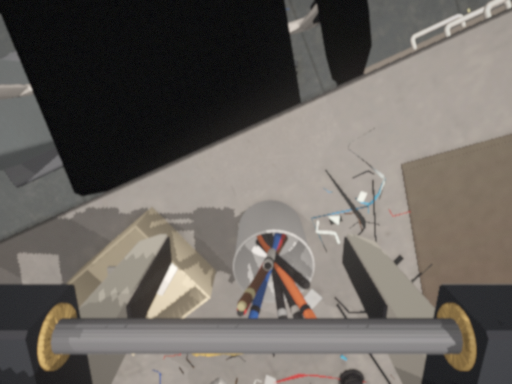

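The view shows only the pen pot; the move was refused, probably because it needs all four keys.

drive_tool:
  moves:
    - {"x": 0, "y": 0, "z": 0.04, "yaw": 0}
    - {"x": 0, "y": 0, "z": 0.08, "yaw": 0}
    - {"x": 0.02, "y": -0.04, "z": 0.09, "yaw": 0}
    - {"x": 0.04, "y": -0.08, "z": 0.09, "yaw": 0}
    - {"x": 0.06, "y": -0.12, "z": 0.09, "yaw": 0}
    - {"x": 0.08, "y": -0.16, "z": 0.09, "yaw": 0}
    - {"x": 0.1, "y": -0.2, "z": 0.09, "yaw": 0}
    - {"x": 0.12, "y": -0.24, "z": 0.09, "yaw": 0}
    - {"x": 0.14, "y": -0.28, "z": 0.09, "yaw": 0}
    - {"x": 0.15, "y": -0.32, "z": 0.09, "yaw": 0}
    - {"x": 0.16, "y": -0.36, "z": 0.09, "yaw": 0}
    - {"x": 0.17, "y": -0.4, "z": 0.09, "yaw": 0}
    - {"x": 0.18, "y": -0.44, "z": 0.09, "yaw": 0}
    - {"x": 0.19, "y": -0.48, "z": 0.09, "yaw": 0}
    - {"x": 0.2, "y": -0.52, "z": 0.09, "yaw": 0}
    - {"x": 0.2, "y": -0.55, "z": 0.09, "yaw": 0}
    - {"x": 0.2, "y": -0.58, "z": 0.09, "yaw": 0}
    - {"x": 0.2, "y": -0.58, "z": 0.09, "yaw": 0}
    - {"x": 0.2, "y": -0.58, "z": 0.09, "yaw": 0}
    - {"x": 0.2, "y": -0.58, "z": 0.09, "yaw": 0}

```text
t: 3.85
ee_pos: [0.477, 0.0362, 0.3087]
tcp_rot: [[0.41, 0.912, 0.0], [0.912, -0.41, 0.0], [0.0, 0.0, -1.0]]
contact_force: [0.3, 0.6, -0.3]
finger_gap: 0.0934
```

```bash
cat > look.py <<'E'
import sys
from h import *
o=status.get_obs(); print(o["t"],o["ee_pos"],np.round(o["tcp_rot"],3)[:2,:2].tolist(),np.round(o["joint_pos"],1),o["contact_force"])
K,M=T("wrist"); im,d=eyes.get_image("wrist"); n=sys.argv[1]; cv2.imwrite(f"pics/{n}.png",im[...,::-1])
np.savez(n+".npz",im=im,d=d,K=K,M=M)
for n in("lane_b","wing_b","wingtip_b","heat_sink_mid","board_mid","jig"):
    for r in nets.landmark_of("wrist",n)[:3]:
        p=r["pixel"]; print(n,round(r["score"],2),np.round(p,1),world(K,M,p,d[int(p[1]),int(p[0])]).round(3))
E
python3 look.py w2
```

```text
3.85 [0.47696895 0.03617251 0.30870408] [[0.41, 0.912], [0.912, -0.41]] [  1.3 -18.6  97.7   0.  100.9 -64.5] [ 0.29166497  0.61210439 -0.28229094]
lane_b 0.91 [321.4 157.3] [0.523 0.114 0.017]
lane_b 0.88 [262.4 198.9] [0.529 0.022 0.066]
lane_b 0.34 [294.6 177.4] [0.521 0.069 0.064]
wing_b 0.98 [266.  217.5] [0.535 0.023 0.118]
wing_b 0.83 [338.  174.8] [0.523 0.114 0.113]
wingtip_b 0.74 [321.7 159.5] [0.505 0.106 0.092]
wingtip_b 0.64 [267.9 202.4] [0.525 0.03  0.102]
heat_sink_mid 0.78 [264.9 201.6] [0.525 0.026 0.094]
board_mid 0.84 [321.3 162.5] [0.506 0.104 0.1  ]
board_mid 0.3 [263.9 203.6] [0.527 0.024 0.094]
jig 0.9 [292.6 175.2] [0.522 0.068 0.047]
jig 0.54 [325.  161.1] [0.504 0.107 0.109]
```

View pics/w2.png

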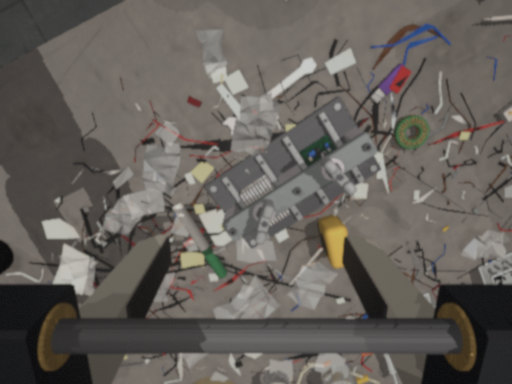

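The jig shows with the heat sink under the right wing (265,215) and the board under the left one (338,175). Next I'll fit the wing heads from the depth.

```bash
cat > fit.py <<'E'
import sys
from h import *
f=np.load(sys.argv[1]+".npz"); d=f["d"]; K,M=f["K"],f["M"]
v,u=np.mgrid[:384,:512]; r=np.linalg.inv(K)@np.stack([u.ravel(),v.ravel(),np.ones(u.size)]); p=r*d.ravel()
P=(M@np.vstack([p[0],-p[1],-p[2],np.ones(u.size)]))[:3].T
for lab,c in(("a",(.525,.113)),("b",(.537,.015))):
    for lo,hi in ((.095,.135),(.104,.135)):
        m=(P[:,2]>lo)&(P[:,2]<hi)&(np.hypot(*(P[:,:2]-c).T)<.035)&(d.ravel()>0)
        Q=P[m]
        if len(Q)<5: print(lab,len(Q)); continue
        rc=cv2.minAreaRect((Q[:,:2]*1000).astype(np.float32)); mu=Q.mean(0)
        w,V=np.linalg.eigh(np.cov(Q[:,:2].T))
        print(lab,lo,len(Q),"rect",np.round(rc[0],1),np.round(rc[1],1),"mean",mu.round(4),"pca deg",np.degrees(np.arctan2(V[1,1],V[0,1])).round(1),"sd",np.sqrt(w).round(4),"ztop",np.percentile(Q[:,2],95).round(4))
m=(P[:,2]>.064)&(P[:,2]<.075)&(P[:,0]>.45)&(P[:,0]<.6)&(P[:,1]>-.08)&(P[:,1]<.2); Q=P[m]
rc=cv2.minAreaRect((Q[:,:2]*1000).astype(np.float32)); w,V=np.linalg.eigh(np.cov(Q[:,:2].T)); print("bridge",len(Q),np.round(rc[0],1),np.round(rc[1],1),"long axis deg",np.degrees(np.arctan2(V[1,1],V[0,1])))
E
python3 fit.py w2
python3 -c "
import cv2;a=cv2.imread('pics/w2.png')[80:250,190:400];cv2.imwrite('pics/w2c.png',cv2.resize(a,None,fx=3.5,fy=3.5,interpolation=3))"
```

```text
a 0.095 504 rect [526.1 114.6] [47.6 11.9] mean [0.5241 0.1139 0.1142] pca deg -160.8 sd [0.0034 0.0148] ztop 0.1193
a 0.104 479 rect [526.1 114.6] [47.6 11.9] mean [0.525  0.1142 0.1149] pca deg -160.9 sd [0.0034 0.0144] ztop 0.1193
b 0.095 497 rect [543.6  16.8] [12.2 48.3] mean [0.5413 0.0173 0.1127] pca deg 141.4 sd [0.0036 0.0147] ztop 0.1189
b 0.104 445 rect [543.6  16.8] [12.2 48.1] mean [0.5421 0.0171 0.1142] pca deg 141.6 sd [0.0035 0.0145] ztop 0.1189
bridge 3153 [535.7  65.8] [ 30.8 213.5] long axis deg 99.76400602407564
```

View pics/w2c.png

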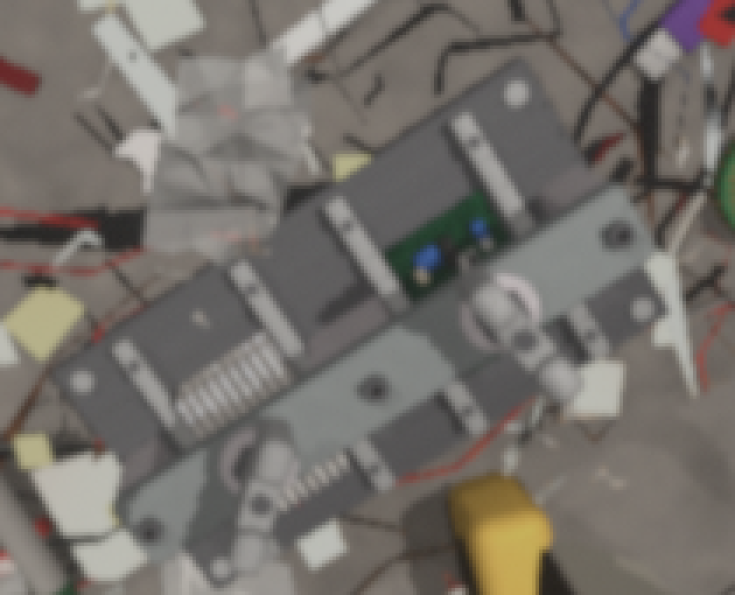

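Seen in the crop: wing b lies over the finned heat sink, wing a over the board. The bridge fit gives a jig yaw of 9.8°, with wing b's axis at (0.544, 0.0165). Its wings lie at 141.6°, so the screw is about 132° off its seat. I'll go above it with the jaws across the wings.

drive_tool:
  moves:
    - {"x": 0.01, "y": -0.003, "z": -0.02, "yaw": -3}
    - {"x": 0.02, "y": -0.006, "z": -0.04, "yaw": -6}
    - {"x": 0.03, "y": -0.01, "z": -0.06, "yaw": -9}
    - {"x": 0.04, "y": -0.013, "z": -0.08, "yaw": -12}
    - {"x": 0.05, "y": -0.016, "z": -0.1, "yaw": -14.2}
    - {"x": 0.06, "y": -0.019, "z": -0.12, "yaw": -14.2}
    - {"x": 0.067, "y": -0.0195, "z": -0.14, "yaw": -14.2}
    - {"x": 0.067, "y": -0.0195, "z": -0.145, "yaw": -14.2}
    - {"x": 0.067, "y": -0.0195, "z": -0.145, "yaw": -14.2}
    - {"x": 0.067, "y": -0.0195, "z": -0.145, "yaw": -14.2}
  grip: 45
  force: 30

```text
t: 5.2
ee_pos: [0.544, 0.0162, 0.1648]
tcp_rot: [[0.621, 0.784, 0.001], [0.784, -0.621, -0.0], [0.001, 0.001, -1.0]]
contact_force: [0.4, 0.9, 0.2]
finger_gap: 0.0416
```

```bash
python3 look.py w3; python3 fit.py w3
```

```text
5.2 [0.54402899 0.0161798  0.16478259] [[0.621, 0.784], [0.784, -0.621]] [ -1.   -8.7 102.8  -0.   85.9 -52.6] [0.38770985 0.92000628 0.18971569]
wing_b 0.85 [254.2 203.3] [0.538 0.02  0.111]
wing_b 0.84 [360.8  99.9] [0.526 0.114 0.112]
wing_b 0.55 [261.6 181.4] [0.528 0.034 0.116]
wingtip_b 0.92 [326.1  77.8] [0.504 0.107 0.095]
wingtip_b 0.78 [255.2 174.6] [0.525 0.031 0.1  ]
wingtip_b 0.26 [256.  205.4] [0.54  0.02  0.111]
heat_sink_mid 0.95 [260.4 181.7] [0.528 0.033 0.117]
heat_sink_mid 0.67 [448.8 248.8] [0.723 0.123 0.021]
heat_sink_mid 0.62 [335.9  96.8] [0.517 0.105 0.1  ]
board_mid 0.59 [331.3  98.4] [0.519 0.105 0.077]
jig 0.63 [293.  133.3] [0.523 0.069 0.071]
a 0.095 1792 rect [526.2 114.6] [48.7 12.3] mean [0.525  0.1132 0.1135] pca deg -160.7 sd [0.0035 0.0142] ztop 0.119
a 0.104 1666 rect [526.2 114.6] [48.7 12.3] mean [0.5254 0.1136 0.1146] pca deg -160.8 sd [0.0035 0.014 ] ztop 0.1191
b 0.095 1248 rect [543.2  16.7] [11.9 48. ] mean [0.5413 0.0181 0.1138] pca deg 141.1 sd [0.0033 0.0146] ztop 0.1187
b 0.104 1194 rect [543.2  16.7] [11.8 48. ] mean [0.542  0.0175 0.1145] pca deg 141.1 sd [0.0033 0.0143] ztop 0.1187
bridge 8159 [535.2  65.7] [ 30.6 213.8] long axis deg 99.7105818864801
```

View pics/w3.png

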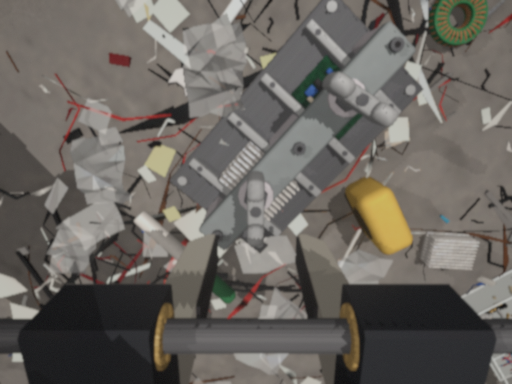

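The wing (255,205) lies square and midway between the fingers, and the second fit agrees with the first. I'll go down, then close.

drive_tool:
  moves:
    - {"x": 0, "y": 0, "z": -0.015, "yaw": 0}
    - {"x": 0, "y": 0, "z": -0.03, "yaw": 0}
    - {"x": 0, "y": 0, "z": -0.045, "yaw": 0}
    - {"x": 0, "y": 0, "z": -0.055, "yaw": 0}
    - {"x": 0, "y": 0, "z": -0.065, "yaw": 0}
    - {"x": 0, "y": 0, "z": -0.07, "yaw": 0}
    - {"x": -0.0005, "y": 0.0003, "z": -0.075, "yaw": 0}
    - {"x": -0.0005, "y": 0.0003, "z": -0.075, "yaw": 0}
    - {"x": -0.0005, "y": 0.0003, "z": -0.075, "yaw": 0}

```text
t: 6.45
ee_pos: [0.5436, 0.0163, 0.089]
tcp_rot: [[0.622, 0.783, 0.001], [0.783, -0.622, -0.0], [0.0, 0.0, -1.0]]
contact_force: [0.3, -0.1, -0.1]
finger_gap: 0.0419
```

drive_tool:
  moves:
    - {"x": 0, "y": 0, "z": 0, "yaw": 0}
    - {"x": 0, "y": 0, "z": 0, "yaw": 0}
    - {"x": 0, "y": 0, "z": 0, "yaw": 0}
    - {"x": 0, "y": 0, "z": 0, "yaw": 0}
    - {"x": 0, "y": 0, "z": 0, "yaw": 0}
    - {"x": 0, "y": 0, "z": 0, "yaw": 0}
    - {"x": 0, "y": 0, "z": 0, "yaw": 0}
    - {"x": 0, "y": 0, "z": 0, "yaw": 0}
  grip: 0
  force: 30

```text
t: 7.25
ee_pos: [0.5434, 0.0162, 0.0887]
tcp_rot: [[0.622, 0.783, -0.0], [0.783, -0.622, -0.0], [-0.0, 0.0, -1.0]]
contact_force: [-3.2, -3.9, 3.5]
finger_gap: 0.0115
```

```bash
cat > st.py <<'E'
from h import *
o=status.get_obs(); R=np.array(o["tcp_rot"]); print(o["t"],np.round(o["ee_pos"],4),"yaw",np.degrees(np.arctan2(R[1,0],R[0,0])).round(2),"F",np.round(o["contact_force"],2),"M",np.round(o["ft_torque"],3),"gap",o["finger_gap"],"q",np.round(o["joint_pos"],1),"tq6",np.round(o["joint_torque"],2)[-1])
E
python3 st.py
```

```text
7.25 [0.5434 0.0162 0.0887] yaw 51.57 F [-3.16 -3.93  3.53] M [-0.844  0.693 -0.046] gap 0.011512225208137284 q [ -1.   -6.1 107.6  -0.   78.5 -52.5] tq6 -0.05
```

Gripped: gap 11.5 mm, small forces. Turning clockwise, with the z following the thread.

drive_tool:
  moves:
    - {"x": 0, "y": 0, "z": 0, "yaw": -3}
    - {"x": 0, "y": 0, "z": 0, "yaw": -8}
    - {"x": 0, "y": 0, "z": -0.0001, "yaw": -13}
    - {"x": 0, "y": 0, "z": -0.0001, "yaw": -18}
    - {"x": 0, "y": 0, "z": -0.0001, "yaw": -23}
    - {"x": 0, "y": 0, "z": -0.0002, "yaw": -28}
    - {"x": 0, "y": 0, "z": -0.0002, "yaw": -33}
    - {"x": 0, "y": 0, "z": -0.0002, "yaw": -38}
    - {"x": 0, "y": 0, "z": -0.0002, "yaw": -43}
    - {"x": 0, "y": 0, "z": -0.0003, "yaw": -48}
    - {"x": 0, "y": 0, "z": -0.0003, "yaw": -53}
    - {"x": 0, "y": 0, "z": -0.0003, "yaw": -58}
    - {"x": 0, "y": 0, "z": -0.0004, "yaw": -63}
    - {"x": 0, "y": 0, "z": -0.0004, "yaw": -68}
    - {"x": 0, "y": 0, "z": -0.0004, "yaw": -73}
    - {"x": 0, "y": 0, "z": -0.0004, "yaw": -78}
    - {"x": 0, "y": 0, "z": -0.0005, "yaw": -83}
    - {"x": 0, "y": 0, "z": -0.0005, "yaw": -87}
    - {"x": 0, "y": 0, "z": -0.0005, "yaw": -90}
    - {"x": 0, "y": 0, "z": -0.0005, "yaw": -90}

```text
t: 9.25
ee_pos: [0.5426, 0.0161, 0.0882]
tcp_rot: [[0.782, -0.623, -0.002], [-0.623, -0.782, -0.0], [-0.002, 0.002, -1.0]]
contact_force: [-11.2, -4.2, 8.2]
finger_gap: 0.0117
```

```bash
python3 st.py; python3 look.py w4; python3 fit.py w4
```

```text
9.25 [0.5426 0.0161 0.0882] yaw -38.54 F [-11.24  -4.17   8.25] M [-0.952  2.544 -0.048] gap 0.011657779325061226 q [ -1.   -6.  107.6  -0.   78.6  37.6] tq6 1.14
9.25 [0.54256423 0.0161387  0.0881618 ] [[0.782, -0.623], [-0.623, -0.782]] [ -1.   -6.  107.6  -0.   78.6  37.6] [-11.24053273  -4.16740831   8.24810288]
lane_b 0.49 [257.3 208.5] [0.554 0.028 0.068]
wing_b 0.78 [ 80.6 127.6] [0.53  0.114 0.113]
wing_b 0.69 [255.9 262.4] [0.546 0.019 0.11 ]
wingtip_b 0.78 [ 59.8 173. ] [0.512 0.105 0.118]
wingtip_b 0.62 [256.4 218.8] [0.559 0.034 0.102]
wingtip_b 0.57 [ 85.1 125.7] [0.531 0.114 0.111]
board_mid 0.93 [152.  107.4] [0.531 0.115 0.013]
jig 0.7 [207.3 154. ] [0.548 0.069 0.05 ]
a 0.095 4943 rect [526.9 114.1] [48.6 12.8] mean [0.5293 0.1131 0.1117] pca deg -160.8 sd [0.0034 0.0143] ztop 0.1187
a 0.104 4200 rect [526.8 114.2] [48.6 12.7] mean [0.5288 0.1135 0.1138] pca deg -161.1 sd [0.0034 0.0143] ztop 0.1188
b 0.095 5592 rect [543.5  18.7] [41.3 39.2] mean [0.5479 0.021  0.1158] pca deg 145.1 sd [0.0103 0.0105] ztop 0.1325
b 0.104 4991 rect [543.4  18.7] [41.3 39.2] mean [0.5474 0.0205 0.1177] pca deg -137.4 sd [0.0103 0.0105] ztop 0.1328
bridge 12809 [535.1  65.4] [ 30.3 213. ] long axis deg 101.59698862300492
```

drive_tool:
  moves:
    - {"x": -0.001, "y": -0.0003, "z": 0.0002, "yaw": -2}
    - {"x": -0.001, "y": -0.0003, "z": 0.0002, "yaw": -6}
    - {"x": -0.001, "y": -0.0003, "z": 0.0002, "yaw": -10}
    - {"x": -0.001, "y": -0.0003, "z": 0.0001, "yaw": -14}
    - {"x": -0.001, "y": -0.0003, "z": 0.0001, "yaw": -18}
    - {"x": -0.001, "y": -0.0003, "z": 0.0001, "yaw": -22}
    - {"x": -0.001, "y": -0.0003, "z": 0.0001, "yaw": -26}
    - {"x": -0.001, "y": -0.0003, "z": 0, "yaw": -30}
    - {"x": -0.001, "y": -0.0003, "z": 0, "yaw": -33}
    - {"x": -0.001, "y": -0.0003, "z": 0, "yaw": -36}
    - {"x": -0.001, "y": -0.0003, "z": 0, "yaw": -36}
    - {"x": -0.001, "y": -0.0003, "z": 0, "yaw": -36}
  force: 45

```text
t: 10.8
ee_pos: [0.542, 0.0163, 0.0881]
tcp_rot: [[0.268, -0.963, -0.001], [-0.963, -0.268, 0.0], [-0.001, 0.001, -1.0]]
contact_force: [-7.0, 0.4, 5.2]
finger_gap: 0.0118
```

```bash
python3 st.py
```

```text
10.8 [0.542  0.0163 0.0881] yaw -74.43 F [-7.01  0.41  5.16] M [-0.186  1.711 -0.02 ] gap 0.011810035576205712 q [ -1.   -6.2 107.7   0.   78.5  73.4] tq6 0.06
```

drive_tool:
  moves:
    - {"x": 0, "y": 0, "z": 0, "yaw": -2}
    - {"x": 0, "y": 0, "z": 0, "yaw": -4}
    - {"x": 0, "y": 0, "z": 0, "yaw": -6}
    - {"x": 0, "y": 0, "z": 0, "yaw": -6}
    - {"x": 0, "y": 0, "z": 0, "yaw": -6}

```text
t: 11.3
ee_pos: [0.5419, 0.0163, 0.0881]
tcp_rot: [[0.167, -0.986, -0.001], [-0.986, -0.167, 0.0], [-0.001, 0.001, -1.0]]
contact_force: [-8.0, -1.0, 5.1]
finger_gap: 0.0118
```

```bash
python3 st.py
```

```text
11.3 [0.5419 0.0163 0.0881] yaw -80.41 F [-8.01 -1.05  5.08] M [-0.119  1.703  0.081] gap 0.011756442335972315 q [ -1.   -6.2 107.7   0.   78.5  79.4] tq6 0.14
```

drive_tool:
  moves:
    - {"x": 0, "y": 0, "z": 0, "yaw": -1}
    - {"x": 0, "y": 0, "z": 0, "yaw": -2}
    - {"x": 0, "y": 0, "z": 0, "yaw": -3}
    - {"x": 0, "y": 0, "z": 0, "yaw": -3}
    - {"x": 0, "y": 0, "z": 0, "yaw": -3}

```text
t: 11.8
ee_pos: [0.542, 0.0163, 0.0881]
tcp_rot: [[0.115, -0.993, -0.001], [-0.993, -0.115, 0.0], [-0.001, 0.001, -1.0]]
contact_force: [-6.5, -0.8, 4.9]
finger_gap: 0.0118
```

```bash
python3 st.py
```

```text
11.8 [0.542  0.0163 0.0881] yaw -83.38 F [-6.46 -0.81  4.94] M [-0.165  1.569  0.661] gap 0.011802167282988647 q [ -1.   -6.2 107.7   0.   78.5  82.4] tq6 0.67
```

The moment rises steeply (0.08 to 0.66 N m) past yaw ≈ -80.5°, which is where the jig fit puts the seat (-80.3°). I'll hold briefly, then back off to +9.7°.

drive_tool:
  moves:
    - {"x": 0, "y": 0, "z": 0, "yaw": 0}
    - {"x": 0, "y": 0, "z": 0, "yaw": 0}
    - {"x": 0, "y": 0, "z": 0, "yaw": 0}
    - {"x": 0, "y": 0, "z": 0, "yaw": 0}

```text
t: 12.2
ee_pos: [0.542, 0.0163, 0.0881]
tcp_rot: [[0.115, -0.993, -0.001], [-0.993, -0.115, 0.0], [-0.0, 0.001, -1.0]]
contact_force: [-7.8, 0.0, 4.8]
finger_gap: 0.0117
```

```bash
python3 st.py
```

```text
12.2 [0.542  0.0163 0.0881] yaw -83.38 F [-7.84  0.02  4.84] M [-0.133  1.576  0.668] gap 0.01170092519539525 q [ -1.   -6.2 107.7   0.   78.5  82.4] tq6 0.63
```

drive_tool:
  moves:
    - {"x": -0.0003, "y": 0, "z": 0, "yaw": 3}
    - {"x": -0.0005, "y": 0, "z": 0.0001, "yaw": 8}
    - {"x": -0.0005, "y": 0, "z": 0.0001, "yaw": 13}
    - {"x": -0.0005, "y": 0, "z": 0.0001, "yaw": 18}
    - {"x": -0.0005, "y": 0, "z": 0.0001, "yaw": 23}
    - {"x": -0.0005, "y": 0, "z": 0.0002, "yaw": 28}
    - {"x": -0.0005, "y": 0, "z": 0.0002, "yaw": 33}
    - {"x": -0.0005, "y": 0, "z": 0.0002, "yaw": 38}
    - {"x": -0.0005, "y": 0, "z": 0.0002, "yaw": 43}
    - {"x": -0.0005, "y": 0, "z": 0.0003, "yaw": 48}
    - {"x": -0.0005, "y": 0, "z": 0.0003, "yaw": 53}
    - {"x": -0.0005, "y": 0, "z": 0.0003, "yaw": 58}
    - {"x": -0.0005, "y": 0, "z": 0.0004, "yaw": 63}
    - {"x": -0.0005, "y": 0, "z": 0.0004, "yaw": 68}
    - {"x": -0.0005, "y": 0, "z": 0.0004, "yaw": 73}
    - {"x": -0.0005, "y": 0, "z": 0.0004, "yaw": 78}
    - {"x": -0.0005, "y": 0, "z": 0.0005, "yaw": 83}
    - {"x": -0.0005, "y": 0, "z": 0.0005, "yaw": 87}
    - {"x": -0.0005, "y": 0, "z": 0.0005, "yaw": 91}
    - {"x": -0.0005, "y": 0, "z": 0.0005, "yaw": 93}

```text
t: 14.2
ee_pos: [0.5424, 0.0159, 0.0886]
tcp_rot: [[0.986, 0.169, 0.001], [0.169, -0.986, -0.0], [0.001, 0.0, -1.0]]
contact_force: [2.6, -3.0, -1.4]
finger_gap: 0.0117
```

drive_tool:
  moves:
    - {"x": 0, "y": 0, "z": 0, "yaw": 0}
    - {"x": 0, "y": 0, "z": 0, "yaw": 0}
    - {"x": 0, "y": 0, "z": 0, "yaw": 0}
    - {"x": 0, "y": 0, "z": 0, "yaw": 0}

```text
t: 14.6
ee_pos: [0.5423, 0.0159, 0.0886]
tcp_rot: [[0.986, 0.165, 0.001], [0.165, -0.986, -0.0], [0.001, 0.0, -1.0]]
contact_force: [3.9, -3.8, -1.5]
finger_gap: 0.0119
```

```bash
python3 st.py; python3 look.py w5; python3 fit.py w5
```

```text
14.6 [0.5423 0.0159 0.0886] yaw 9.5 F [ 3.95 -3.83 -1.52] M [-0.863 -0.816  0.043] gap 0.011911002061143957 q [ -1.   -6.2 107.7  -0.   78.4 -10.5] tq6 0.06
14.6 [0.54229773 0.01594991 0.08860701] [[0.986, 0.165], [0.165, -0.986]] [ -1.   -6.2 107.7  -0.   78.4 -10.5] [ 3.94719428 -3.82681764 -1.52145541]
wing_b 0.61 [254.8  42.7] [0.526 0.114 0.112]
wing_b 0.56 [259.9 261.7] [0.544 0.021 0.111]
wingtip_b 0.84 [259.  217.5] [0.541 0.041 0.104]
wingtip_b 0.75 [191.1  51.6] [0.484 0.113 0.014]
board_mid 0.5 [252.3  45.9] [0.525 0.113 0.113]
jig 0.82 [259.7 130.6] [0.535 0.077 0.07 ]
a 0.095 4469 rect [526.3 114.6] [49.1 12.3] mean [0.5267 0.1141 0.1144] pca deg -160.8 sd [0.0035 0.0135] ztop 0.119
a 0.104 4325 rect [526.3 114.6] [49.1 12.3] mean [0.5266 0.1142 0.1148] pca deg -160.8 sd [0.0034 0.0135] ztop 0.119
b 0.095 5612 rect [544.5  18.1] [39.8 40.9] mean [0.5424 0.0223 0.116 ] pca deg 110.2 sd [0.0104 0.0105] ztop 0.1323
b 0.104 5040 rect [544.5  18.1] [39.8 40.9] mean [0.5425 0.0216 0.1178] pca deg 104.0 sd [0.0102 0.0106] ztop 0.1326
bridge 9353 [537.9  49.1] [ 30.1 180.8] long axis deg 100.18393686772878
```

View pics/w5.png

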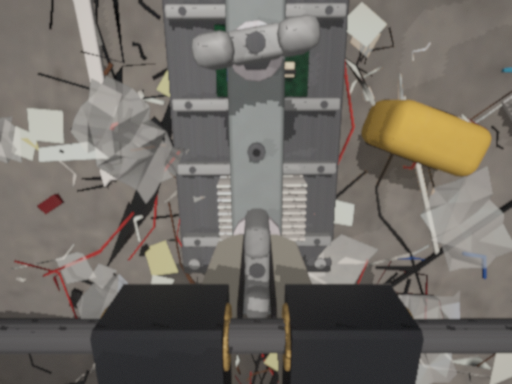

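The gripped wing (257,260) lies along the bridge, 90° from the lanes. Heat sink, board and wing a have not moved, so I'm handing in.

```bash
python3 -c "
from workcell import hand_in; print(hand_in())"; python3 st.py
```

```text
the job is handed in; nothing more can be done
None
the job is handed in; nothing more can be done
```

The wing screw over the heat sink (right lane, screw b) has been seated and backed off a quarter turn. The gripper is still holding it there, and the job is handed in.

**Seating:** I turned it clockwise about 132° until the moment rose to about 0.66 N m. That happened past tool yaw ≈ -80.5°, against -80.3° expected from the jig fit. I held it there for over 0.4 s before backing off.

**Final setting:** Tool yaw is 9.5°, which is 90° from the seat to within about 1°. The grip is set to 45 N with a gap of 11.9 mm. The residual forces are about 4 N sideways along each of x and y, and the moment about the screw axis is 0.04 N m.

**Last checks:**
- The last wrist picture shows the wing lying along the bridge.
- The board's screw has not turned: its fit read -160.8° at both the first and last look.
- Heat sink and board look unmoved by eye in that picture; I did not measure them again.
- Nothing lying about was touched as far as I could see.

**Failures and disagreements:**
- The first move call was refused because its rows left out "yaw".
- The real screw axis turned out about 1 mm nearer the robot than the image fit. This showed as up to 11 N sideways during the turn, so I shifted the tool to ease it.
- The depth fit of the gripped wing was no use at the end, because the fingers were in it.

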